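# Riddle the mixed nuts in the storeroom

### The arm

A 6-joint arm with a two-finger parallel gripper is mounted at the origin on the work surface. World frame = base frame: x ahead of the robot, y to its left, z up, the work surface at z = 0. Lengths are in m, angles in rad, forces in N, time in s.
With the tool pointing down it reaches from about 0.35 to 0.8 m from the base axis. Payload 7.3 kg.
Tool frame: the origin (TCP) lies at the very end of the fingers, on their centre line; the grasp point (between the pads) lies r.grip_depth behind it (r.grip_depth is the distance from the TCP to the grasp point, in m); z points along the fingers, y is the direction in which the jaws open and shut (so a half turn about z gives the same grasp; the last joint's range is limited). The gripper opens to 85 mm and grips with 20 to 120 N. Pads are 22 mm wide; open, the fingers measure 114 mm over their backs; the gripper's body (76 mm by 85 mm) begins 54 mm behind the grasp point. The pads swing forward as they close: fully open they stand 13 mm farther back than shut.
Start: joints at [1.085, 0.342, 1.524, -0, 1.275, -0.146], TCP at [0.175, 0.495, 0.231] pointing down, gripper open.
Joint ranges: [-2.53, 2.53], [-0.77, 2.02], [0.04, 2.7], [-1, 4.14], [0.28, 2.66], [-3.11, 3.11]. Speed limits (rad/s): [2.57, 2.57, 3.14, 3.14, 3.14, 3.14].

### API

Orientations are given as a unit quaternion [x, y, z, w].
In Python, from cell import r, optics, recognise, masks_of, pinpoint gives the robot as it stands.
- The arm moves only by the tool step_arm, never from a script. Its argument "series" is a list of rows, each a list of 6 numbers: the shift along the world's x, y, z in m, then the turn, a rotation vector about the world's x, y, z in rad. In form: [[x, y, z, ax, ay, az], ...]. A call has 1 to 8 rows; each row shifts and turns the commanded pose from where the row before left it; what a row does not reach is not made up. A row lasts 1/10 s, in which the tool goes at most 50 mm and 8.59 degrees, less where a joint would pass 70% of its speed; a pose out of reach is approached as far as the arm can. A call is refused whole if a number of a shift passes 0.05 or a number of a turn 0.15, either way. A call with a gripper value outside its range is refused whole. "jaw" is the opening, from -1 (shut) to 1 (fully open), set as the call begins (left out, the last holds). The fingers move at their own pace and stop on an object; "newtons" is the grip in N (left out, the last holds). Time passes only in rows, so rows that do not move let the fingers close. It gives the time, the measured TCP pose, the force and the opening at its end, in the units of the state.
- r.get_state(): the state, without advancing time (a new reading comes with each control period).
- optics.snapshot(name): name is "side" or "top" or "wrist"; returns a dict with "image" (400x640x3 uint8, blue, green, red), "K" (3x3 intrinsics, pixels), "eye" and "attitude" of the camera in the world. Camera axes: x right, y down, z forward; pixel columns grow to the right and rows downward; lengths in m; the calibration is good to about 2 mm. The wrist camera is an equidistant fisheye: a pixel r from the principal point sees the ray r / f radians off the axis. A picture is of the moment at which its call begins. There is no depth.
- r.hand_in(): hands the job in, once; it reports no verdict.
Trained networks look in the newest picture that a camera, given by its name, has taken for a name from the list of things; names that differ only in an ending like _2 or _b are one class to them, and where a whole thing is asked for, a point or a joint stands for the part that bears it (a point fixed in the world has none). Each returns a list of dicts, best first, with "p" (0 to 1); they miss things now and then, are a little off and sometimes report something else, mostly with a low value. They report only what shows in the picture. A call takes as long as a camera call. They do not tell look-alikes from the thing itself.
- recognise(camera, target): "at" ([x, y, z] in m, in world coordinates, good to about 4 mm: the middle of the surface that is visible of it).
- masks_of(camera, target): "region" (400x640 bool, what is visible of it).
- pinpoint(camera, target): "at" ([x, y, z] in m, in world coordinates, good to about 4 mm: a listed point, or the origin of a listed thing).
The state is a dict: "t": time; "qpos": joint angles; "qvel": joint speeds; "tau": joint torques, N m; "tool_pos": TCP position; "tool_rot": TCP orientation; "wrist_force": force on the tool from outside, world axes, zero at the start; "ft_torque": the same for the moment, N m; "opening": finger opening in m.
Only numpy, scipy, OpenCV 4.12 (cv2) and the standard library are available. Lean on these libraries where they do the work, as an engineer would, in place of code of your own. Each camera call takes 0.05 s, during which the arm holds its last target.

### The job

Shake the hand sieve over the tub it lies on until both small nuts have dropped through into the tub, keeping the large nuts in the sieve. Then tip the two large nuts out over the sieve's open lip into the low tray (not the tall carton), lay the empty sieve back level and square across the middle of the tub, and let go.

Things in the scene. Friction and masses are not known exactly. Their poses are not given: they have to be found in the camera images.
- sieve_handle (a point): metal hand sieve, 0.3 kg, lying across the tub. Point: centre of its wooden handle bar: along the sieve's y, 16 mm thick (x), 22 high (z), 142 free length between two uprights. Sieve axes: z up when level; underside 85 mm, floor top 80 mm below the point. 22 mm square holes, x -67..67, y -65..65; flat solid ends reach x -97 and +97 and rest on the rims. 30 mm walls at y +-68 (150 over all) and x +69
- sieve_lip (a point): the sieve's open pouring end (-x, facing the robot): middle of the lip's edge, 114 mm from the handle bar along -x and 75 mm below it. The lip slopes up 6 degrees from the floor. With this end tipped down 35 degrees about the handle bar, the edge is about 50 mm nearer the robot than the bar and 127 mm below it, and the nuts slide out (friction about 0.25; 30 degrees is enough)
- tub: fixed plastic open tub, outside 160 mm (x) by 260 mm (y), 70 mm high, walls 10 mm. The sieve lies across its two 260 mm long rims and may be slid along them (y). Origin: centre of the underside
- tray: fixed low plastic open tray, outside 220 mm (x) by 200 mm (y), 45 mm high, walls 6 mm. Origin: centre of the underside
- small_a_mid (a point): small steel hexagon nut, 19.6 mm across corners, 8 mm thick, 11 g; lies flat on one of the sieve's three solid bars (14 mm wide, along the sieve's x, at y -36, 0, 36 mm; 6 mm cross bars between). Brisk shaking along the sieve's y (50 mm strokes, about 0.3 m/s) makes it drop through a hole. Point: the nut's centre
- small_b_mid (a point): small steel hexagon nut, 19.6 mm across corners, 8 mm thick, 11 g; lies flat on one of the sieve's three solid bars (14 mm wide, along the sieve's x, at y -36, 0, 36 mm; 6 mm cross bars between). Brisk shaking along the sieve's y (50 mm strokes, about 0.3 m/s) makes it drop through a hole. Point: the nut's centre
- large_a_mid (a point): large steel hexagon nut, 41 mm across corners, 19 mm thick, 100 g; too big for the sieve's holes; lies flat in the sieve at the start. Point: the nut's centre
- large_b_mid (a point): large steel hexagon nut, 41 mm across corners, 19 mm thick, 100 g; too big for the sieve's holes; lies flat in the sieve at the start. Point: the nut's centre
Mind the look-alikes: they are no part of the job. What is shaped like the part that bears large_a_mid but blue or red is not meant.

How it is judged:
On the way, in this order (a step that is already met when the one before it is completed fails the run):
1. both small nuts lie in the tub while both large nuts are still in the sieve (x of small_a_mid in the frame of tub between -0.072 and 0.072 m and y of small_a_mid in the frame of tub between -0.122 and 0.122 m and z of small_a_mid in the frame of tub between -0.005 and 0.05 m and x of small_b_mid in the frame of tub between -0.072 and 0.072 m and y of small_b_mid in the frame of tub between -0.122 and 0.122 m and z of small_b_mid in the frame of tub between -0.005 and 0.05 m and x of large_a_mid in the frame of sieve_handle between -0.115 and 0.075 m and y of large_a_mid in the frame of sieve_handle between -0.07 and 0.07 m and z of large_a_mid in the frame of sieve_handle between -0.09 and -0.03 m and x of large_b_mid in the frame of sieve_handle between -0.115 and 0.075 m and y of large_b_mid in the frame of sieve_handle between -0.07 and 0.07 m and z of large_b_mid in the frame of sieve_handle between -0.09 and -0.03 m), for 0.2 s.
2. both large nuts lie in the tray (x of large_a_mid in the frame of tray between -0.105 and 0.105 m and y of large_a_mid in the frame of tray between -0.095 and 0.095 m and z of large_a_mid in the frame of tray between -0.005 and 0.045 m and x of large_b_mid in the frame of tray between -0.105 and 0.105 m and y of large_b_mid in the frame of tray between -0.095 and 0.095 m and z of large_b_mid in the frame of tray between -0.005 and 0.045 m), for 0.2 s.
At the end, for the whole second after the job is handed in: both small nuts in the tub, both large nuts in the tray, and the sieve lying at rest on the tub's rims: level within 7 degrees, lengthwise across the tub within 17 degrees (either way round), handle within 25 mm of the tub's middle in the tub's x and within 35 mm in its y (all of step 2 and x of small_a_mid in the frame of tub between -0.072 and 0.072 m and y of small_a_mid in the frame of tub between -0.122 and 0.122 m and z of small_a_mid in the frame of tub between -0.005 and 0.05 m and x of small_b_mid in the frame of tub between -0.072 and 0.072 m and y of small_b_mid in the frame of tub between -0.122 and 0.122 m and z of small_b_mid in the frame of tub between -0.005 and 0.05 m and x of sieve_handle in the frame of tub between -0.025 and 0.025 m and y of sieve_handle in the frame of tub between -0.035 and 0.035 m and z of sieve_handle in the frame of tub between 0.147 and 0.163 m and angle between sieve_handle's own z axis and vertical below 0.12 rad and angle between the x axis of sieve_handle and the x axis of tub, either way round below 0.3 rad and linear speed of sieve below 0.02 m/s); the robot touches nothing.
It also fails if it takes over 58 s, if anything falls off the work surface, if the arm or the gripper's body presses on something with over 40 N, if the wrist force passes 120 N, or if a joint passes its speed limit or range.

## Working session

There is one attempt and no reset: what is moved stays moved. The work goes in short steps, Python scripts to look and compute and a tool call to move; the robot and the scene stay as the last step left them, time stands still between calls to the robot, and variables do not carry over. Pictures are saved under pics/ and viewed, and the job is handed in when it is done.

Besides the shell and the picture viewer there is one more tool, called after ">>>" by a JSON object that holds its "op" and its "data", one argument or row to a line. step_arm: Moves the arm, as the interface text tells. Its arguments: {"type":"object","properties":{"series":{"type":"array"},"jaw":{"type":"number"},"newtons":{"type":"number"}},"required":["series"]}

```bash
mkdir -p pics; ls; python3 - <<'E'
from cell import r, optics, recognise, masks_of, pinpoint
import cv2
print(r.get_state(), r.grip_depth)
for c in ["side","top"]:
    s=optics.snapshot(c); cv2.imwrite(f"pics/{c}0.png",s["image"]); print(c,s["K"].tolist(),s["eye"],s["attitude"])
    for n in ["sieve_handle","sieve_lip","tub","tray","small_a_mid","large_a_mid"]:
        print(n,[(round(d["p"],2),[round(float(v),3) for v in d["at"]]) for d in pinpoint(c,n)])
E
```

```text
pics
{'t': 0.0, 'qpos': array([ 1.08500558e+00,  3.42721271e-01,  1.52505540e+00, -6.96786199e-06,
        1.27543534e+00, -1.46010412e-01]), 'qvel': array([-0.00153176,  0.00029333,  0.00151795,  0.00061633, -0.00024914,
       -0.00135225]), 'tau': array([ 1.15187049e-03, -4.33674288e+01, -2.46014482e+01, -4.20529318e-05,
        7.71090563e-03,  1.42533761e-06]), 'tool_pos': array([0.17475519, 0.49460514, 0.23061334]), 'tool_rot': array([ 1.69073041e-01,  9.85603191e-01, -7.70649675e-04, -2.48377998e-04]), 'wrist_force': array([-0.11593646, -0.04797833, -0.89428307]), 'ft_torque': array([-0.00662789, -0.0140178 ,  0.01402069]), 'opening': 0.08526356847590846} 0.0187
side [[379.14403016132013, 0.0, 320.42678134666255], [0.0, 379.14403016132013, 196.3158734686113], [0.0, 0.0, 1.0]] [ 0.54388816 -0.59731185  0.56377882] [ 0.89959359 -0.00742255  0.00364946 -0.4366497 ]
sieve_handle [(0.8, [0.52, -0.273, 0.155])]
sieve_lip [(0.73, [0.408, -0.268, 0.079])]
tub [(0.9, [0.515, -0.256, 0.001])]
tray [(0.73, [0.517, 0.229, 0.003])]
small_a_mid [(0.56, [0.492, -0.232, 0.085])]
large_a_mid [(0.78, [0.708, -0.191, 0.009]), (0.59, [0.69, -0.256, 0.008]), (0.57, [0.551, -0.262, 0.082])]
top [[463.960080037733, 0.0, 317.2011836487375], [0.0, 463.960080037733, 195.79556481932286], [0.0, 0.0, 1.0]] [ 0.50663059 -0.02064257  1.31634277] [ 0.71481084 -0.69909606  0.01687637 -0.00503492]
sieve_handle [(0.59, [0.523, -0.274, 0.155])]
sieve_lip [(0.63, [0.403, -0.267, 0.08])]
tub [(0.73, [0.51, -0.253, -0.001])]
tray [(0.84, [0.519, 0.229, 0.001])]
small_a_mid [(0.39, [0.49, -0.237, 0.082])]
large_a_mid [(0.73, [0.551, -0.263, 0.082]), (0.56, [0.707, -0.188, 0.012]), (0.48, [0.691, -0.258, 0.01])]
```

View pics/side0.png

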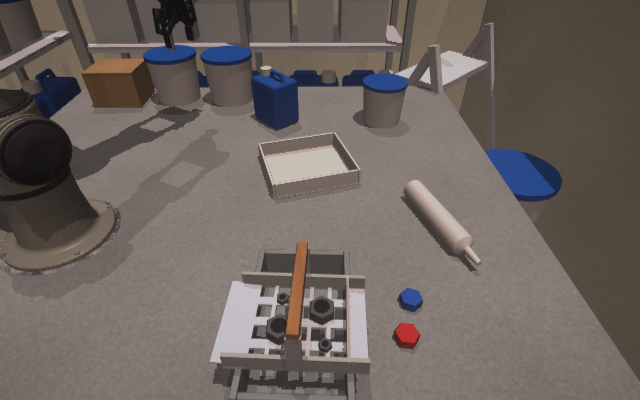

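View pics/top0.png

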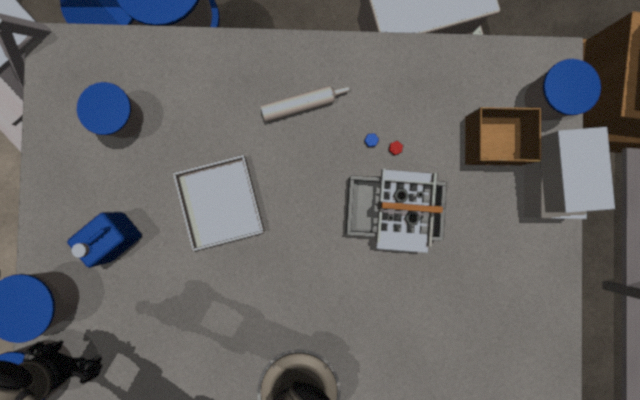

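```bash
python3 - <<'E'
import cv2
a=cv2.imread("pics/side0.png");b=cv2.imread("pics/top0.png")
cv2.imwrite("pics/cs.png",cv2.resize(a[150:330,220:420],None,fx=4,fy=4,interpolation=cv2.INTER_CUBIC)[:600])
cv2.imwrite("pics/ct.png",cv2.resize(b[140:280,360:500],None,fx=4,fy=4,interpolation=cv2.INTER_CUBIC))
E
```

```text
(no output)
```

View crops.

View pics/cs.png

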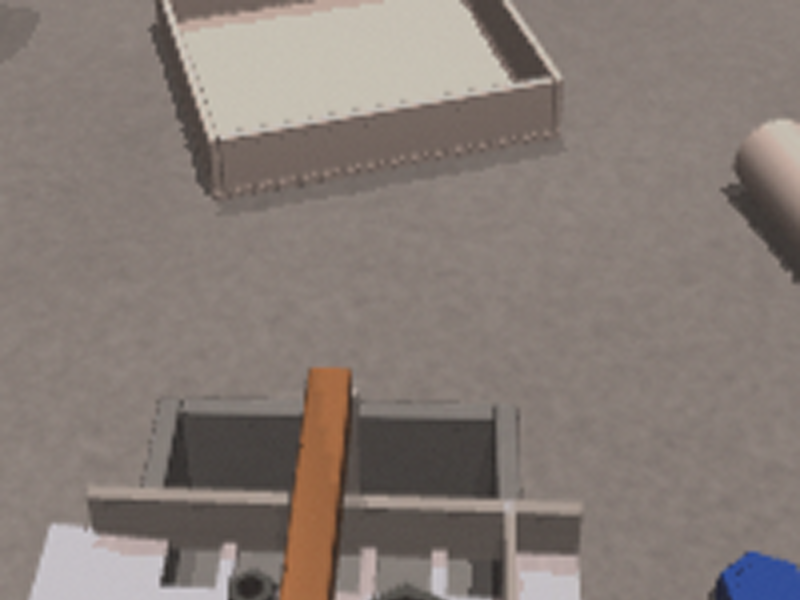

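View pics/ct.png

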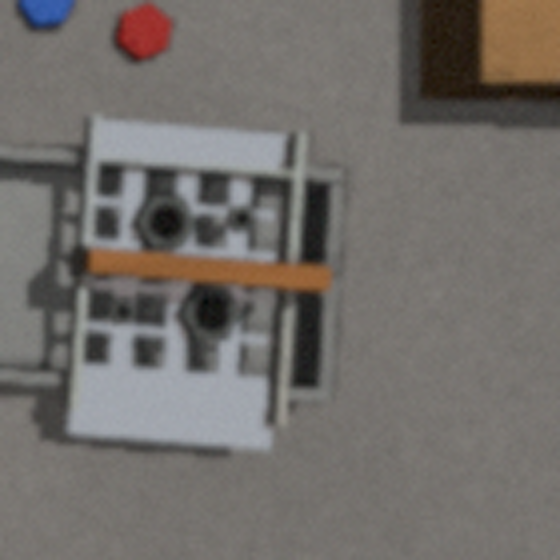

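```bash
cat > h.py <<'E'
from cell import r, optics, recognise, masks_of, pinpoint
import cv2, numpy as np
from scipy.spatial.transform import Rotation as R
def ray(s,uv,z):
    uv=np.atleast_2d(uv); K=s["K"]
    d=np.c_[(uv-[K[0,2],K[1,2]])/[K[0,0],K[1,1]],np.ones(len(uv))]
    d=R.from_quat(s["attitude"]).apply(d); e=np.array(s["eye"])
    return (e+d*((z-e[2])/d[:,2])[:,None])[:,:2]
def orange(s,z=0.167,roi=None):
    im=s["image"].astype(int); m=((im[...,2]>130)&(im[...,0]<80)&(im[...,2]-im[...,1]>50)).astype(np.uint8)
    n,l,st,c=cv2.connectedComponentsWithStats(m)
    return n,l,st,c
def fmt(L): return [(round(d["p"],2),[round(float(v),3) for v in d["at"]]) for d in L]
E
python3 - <<'E'
from h import *
s=optics.snapshot("top")
n,l,st,c=orange(s)
for i in range(1,n):
    if st[i,4]>80:
        ys,xs=np.nonzero(l==i); rc=cv2.boxPoints(cv2.minAreaRect(np.c_[xs,ys].astype(np.float32)))
        print(st[i],c[i], ray(s,rc,0.167).round(3).tolist(), ray(s,c[i],0.167))
for n,z in [("tub",0.07),("tray",0.045)]:
    for d in masks_of("top",n)[:2]:
        ys,xs=np.nonzero(d["region"]); p=cv2.minAreaRect(np.c_[xs,ys].astype(np.float32))
        print(n,d["p"],p,ray(s,cv2.boxPoints(p),z).round(3).tolist())
for c in("side","top"): print(c,fmt(pinpoint(c,"small_b_mid")),fmt(pinpoint(c,"large_b_mid")))
E
```

```text
[391 141  12  13 120] [396.23333333 146.84166667] [[0.683, -0.221], [0.684, -0.248], [0.654, -0.249], [0.653, -0.221]] [[ 0.66903479 -0.23391614]]
tub 0.58 ((395.3348388671875, 207.47659301757812), (98.78443145751953, 59.45489501953125), 3.66778826713562) [[0.445, -0.116], [0.604, -0.123], [0.593, -0.39], [0.433, -0.382]]
tray 0.91 ((218.29722595214844, 202.24688720703125), (81.66881561279297, 76.50647735595703), 74.93151092529297) [[0.6, 0.36], [0.66, 0.16], [0.445, 0.097], [0.387, 0.296]]
side [(0.56, [0.519, 0.235, 0.004])] [(0.6, [0.493, -0.293, 0.086])]
top [(0.55, [0.556, -0.316, 0.082])] [(0.56, [0.487, -0.289, 0.088])]
```

```bash
python3 - <<'E'
from h import *
s=optics.snapshot("top")
hs=cv2.cvtColor(s["image"],cv2.COLOR_BGR2HSV)
m=((hs[...,0]>5)&(hs[...,0]<20)&(hs[...,1]>130)&(hs[...,2]>90)).astype(np.uint8)
m[:,:370]=0;m[:,450:]=0;m[:190]=0;m[225:]=0
ys,xs=np.nonzero(m); print(len(xs),xs.min(),xs.max())
rc=cv2.minAreaRect(np.c_[xs,ys].astype(np.float32)); print(rc, ray(s,cv2.boxPoints(rc),0.167).round(3).tolist(), ray(s,[rc[0]],0.167))
E
```

```text
311 382 441
((411.4878845214844, 207.1615753173828), (59.43308639526367, 6.282356262207031), 4.289153099060059) [[0.516, -0.2], [0.531, -0.201], [0.523, -0.349], [0.508, -0.348]] [[ 0.51948788 -0.27445098]]
```

Look-alikes: the large nuts I want are the grey ones in the sieve, at top px (402,195) and (413,217). The blue (372,140) and red (396,148) nuts on the table are decoys. The receptacle is the low tray (218,203), not the carton (510,137). I'll grasp the orange handle bar at (411,207), which the crop confirms.

>>> {"op": "step_arm", "data": {
  "series": [
    [0.03, -0.04, 0.0, 0, 0, -0.08],
    [0.03, -0.04, 0.0, 0, 0, -0.08],
    [0.03, -0.04, 0.0, 0, 0, -0.08],
    [0.03, -0.04, 0.0, 0, 0, -0.08],
    [0.03, -0.04, 0.0, 0, 0, -0.08],
    [0.03, -0.04, 0.0, 0, 0, -0.08],
    [0.03, -0.04, 0.0, 0, 0, -0.08],
    [0.03, -0.04, 0.0, 0, 0, -0.08]
  ],
  "jaw": 1,
  "newtons": 100
}}

```text
t: 1.9
tool_pos: [0.4159, 0.1732, 0.2316]
tool_rot: [0.472, 0.882, 0.0, 0.0]
wrist_force: [0.6, 1.3, 0.5]
opening: 0.0857
```

>>> {"op": "step_arm", "data": {
  "series": [
    [0.012, -0.045, 0.0, 0, 0, -0.08],
    [0.012, -0.045, 0.0, 0, 0, -0.08],
    [0.012, -0.045, 0.0, 0, 0, -0.08],
    [0.012, -0.045, 0.0, 0, 0, -0.08],
    [0.012, -0.045, 0.0, 0, 0, -0.08],
    [0.012, -0.045, 0.0, 0, 0, -0.08],
    [0.012, -0.045, 0.0, 0, 0, -0.08],
    [0.012, -0.045, 0.0, 0, 0, -0.08]
  ]
}}

```text
t: 2.7
tool_pos: [0.5112, -0.187, 0.2314]
tool_rot: [0.725, 0.688, 0.0, 0.0]
wrist_force: [0.4, -0.2, -0.5]
opening: 0.085
```

>>> {"op": "step_arm", "data": {
  "series": [
    [0.005, -0.045, 0, 0, 0, 0],
    [0.004, -0.044, 0, 0, 0, 0],
    [0, 0, 0, 0, 0, 0],
    [0, 0, 0, 0, 0, 0]
  ]
}}

```text
t: 3.1
tool_pos: [0.5196, -0.2746, 0.2307]
tool_rot: [0.725, 0.689, 0.0, -0.001]
wrist_force: [-0.1, 0.5, -0.7]
opening: 0.0852
```

```bash
python3 - <<'E'
from h import *
st=r.get_state(); print(st["t"],st["tool_pos"],R.from_quat(st["tool_rot"]).as_matrix().round(3),st["qpos"])
s=optics.snapshot("wrist"); cv2.imwrite("pics/w1.png",s["image"])
s=optics.snapshot("side"); cv2.imwrite("pics/s1.png",s["image"])
E
```

```text
3.1 [ 0.51961581 -0.27459282  0.23072151] [[ 0.051  0.999 -0.001]
 [ 0.999 -0.051  0.001]
 [ 0.001 -0.001 -1.   ]] [-6.16734472e-01  4.59015410e-01  1.34363600e+00  4.17607096e-04
  1.34000118e+00 -5.65856933e-01]
```

View pics/w1.png

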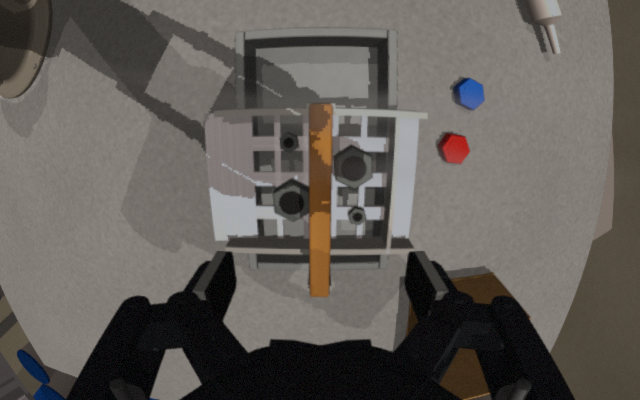

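View pics/s1.png

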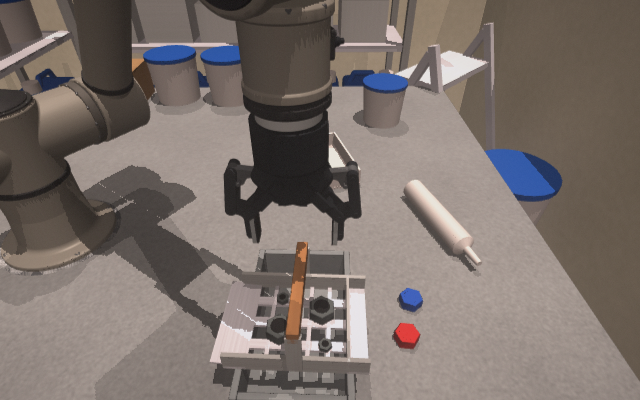

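The wrist and side views show the fingers straddling the orange bar (wrist px 320,200), both small nuts on bars (290,142 and 357,215), and both large nuts in the sieve. Next I go down and grip.

>>> {"op": "step_arm", "data": {
  "series": [
    [0, 0, -0.03, 0, 0, 0],
    [0, 0, -0.03, 0, 0, 0],
    [0, 0, -0.025, 0, 0, 0],
    [0, 0, -0.01, 0, 0, 0],
    [0, 0, 0, 0, 0, 0]
  ]
}}

```text
t: 3.7
tool_pos: [0.5197, -0.2725, 0.1355]
tool_rot: [0.724, 0.69, -0.0, -0.001]
wrist_force: [-0.5, -0.3, 0.5]
opening: 0.0855
```

>>> {"op": "step_arm", "data": {
  "series": [
    [0, 0, 0, 0, 0, 0],
    [0, 0, 0, 0, 0, 0],
    [0, 0, 0, 0, 0, 0],
    [0, 0, 0, 0, 0, 0],
    [0, 0, 0, 0, 0, 0],
    [0, 0, 0, 0, 0, 0],
    [0, 0, 0, 0, 0, 0],
    [0, 0, 0, 0, 0, 0]
  ],
  "jaw": -1,
  "newtons": 100
}}

```text
t: 4.5
tool_pos: [0.5202, -0.2742, 0.1371]
tool_rot: [0.724, 0.69, 0.0, 0.001]
wrist_force: [-0.3, 0.4, 5.1]
opening: 0.0146
```

>>> {"op": "step_arm", "data": {
  "series": [
    [0, 0, 0.002, 0, 0, 0],
    [0, 0.01, 0.002, 0, 0, 0],
    [-0.002, 0.01, 0, 0, 0, 0],
    [0, 0, 0, 0, 0, 0]
  ]
}}

```text
t: 4.9
tool_pos: [0.5172, -0.2518, 0.1396]
tool_rot: [0.724, 0.69, -0.0, -0.001]
wrist_force: [-0.2, 0.2, -5.8]
opening: 0.0146
```

>>> {"op": "step_arm", "data": {
  "series": [
    [0.001, 0.025, 0, 0, 0, 0],
    [-0.001, -0.025, 0, 0, 0, 0],
    [-0.001, -0.025, 0, 0, 0, 0],
    [0.001, 0.025, 0, 0, 0, 0],
    [0.001, 0.025, 0, 0, 0, 0],
    [-0.001, -0.025, 0, 0, 0, 0],
    [-0.001, -0.025, 0, 0, 0, 0],
    [0.001, 0.025, 0, 0, 0, 0]
  ]
}}

```text
t: 5.7
tool_pos: [0.5181, -0.2589, 0.1402]
tool_rot: [0.726, 0.688, -0.001, 0.002]
wrist_force: [0.7, 0.1, -6.0]
opening: 0.0146
```

```bash
python3 - <<'E'
from h import *
s=optics.snapshot("side"); cv2.imwrite("pics/s2.png",s["image"][200:400,180:430].repeat(3,0).repeat(3,1))
s=optics.snapshot("wrist"); cv2.imwrite("pics/w2.png",s["image"])
E
```

```text
(no output)
```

View pics/s2.png

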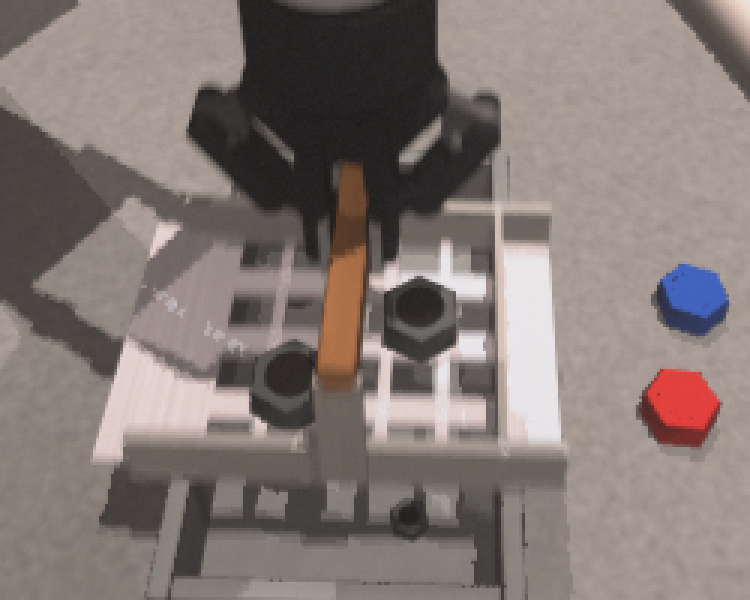

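View pics/w2.png

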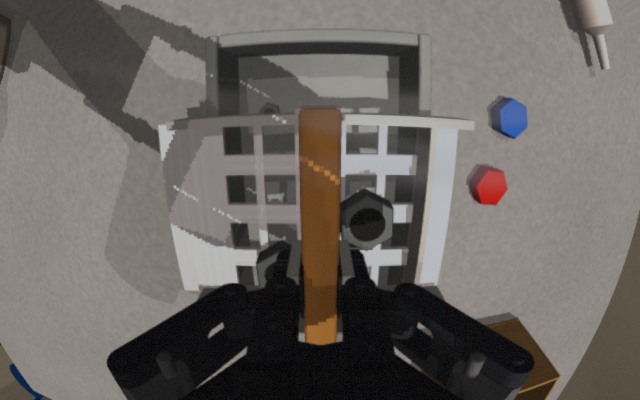

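```bash
python3 - <<'E'
from h import *
s=optics.snapshot("wrist"); cv2.imwrite("pics/w3.png",cv2.resize(s["image"][20:200,180:450],None,fx=2.9,fy=2.9))
for c in("side","wrist"):
    print(c,fmt(pinpoint(c,"small_a_mid")),fmt(pinpoint(c,"large_a_mid")))
E
```

```text
side [(0.61, [0.481, -0.182, 0.018]), (0.45, [0.487, -0.293, 0.089])] [(0.93, [0.686, -0.259, 0.008]), (0.76, [0.548, -0.257, 0.088]), (0.59, [0.708, -0.189, 0.007])]
wrist [(0.6, [0.475, -0.184, 0.015]), (0.57, [0.485, -0.291, 0.086])] [(0.87, [0.71, -0.189, 0.009]), (0.65, [0.548, -0.251, 0.088]), (0.64, [0.687, -0.256, 0.007])]
```

View pics/w3.png

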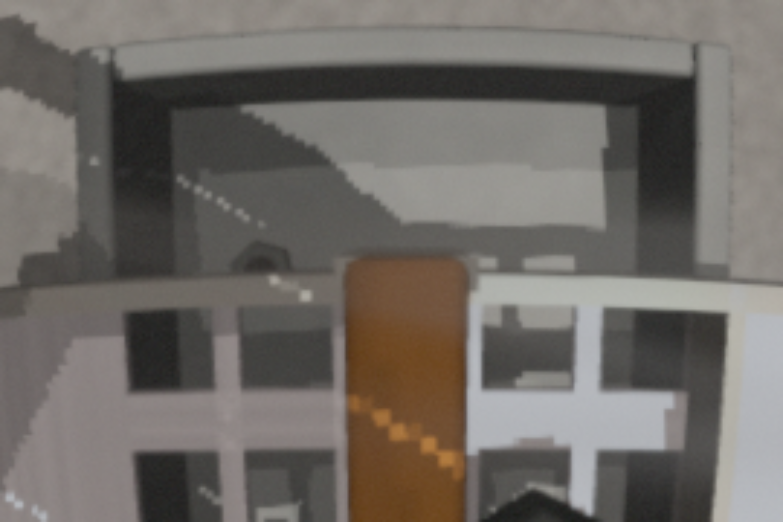

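Both small nuts are on the tub floor: side px about (316,372) and wrist px (270,110). Both large nuts are still in the sieve. Next I lift and carry.

>>> {"op": "step_arm", "data": {
  "series": [
    [0, 0, 0.01, 0, 0, 0],
    [0, 0, 0.02, 0, 0, 0],
    [0, 0, 0.025, 0, 0, 0],
    [0, 0, 0.025, 0, 0, 0],
    [0, 0, 0.02, 0, 0, 0],
    [0, 0.005, 0.01, 0, 0, 0],
    [0.002, 0.015, 0.01, 0, 0, 0.015],
    [0.003, 0.02, 0, 0, 0, 0.015]
  ]
}}

```text
t: 6.85
tool_pos: [0.5232, -0.2134, 0.2615]
tool_rot: [0.714, 0.7, 0.0, 0.001]
wrist_force: [0.7, 1.3, -5.6]
opening: 0.0143
```

>>> {"op": "step_arm", "data": {
  "series": [
    [0.005, 0.03, 0, 0, 0, 0.015],
    [0.005, 0.03, 0, 0, 0, 0.015],
    [0.005, 0.03, 0, 0, 0, 0.015],
    [0.005, 0.03, 0, 0, 0, 0.015],
    [0.005, 0.03, 0, 0, 0, 0.015],
    [0.005, 0.03, 0, 0, 0, 0.015],
    [0.005, 0.03, 0, 0, 0, 0.015],
    [0.005, 0.03, 0, 0, 0, 0.015]
  ]
}}

```text
t: 7.65
tool_pos: [0.5622, 0.0285, 0.2598]
tool_rot: [0.67, 0.743, -0.0, -0.001]
wrist_force: [0.6, 1.1, -4.6]
opening: 0.0145
```

>>> {"op": "step_arm", "data": {
  "series": [
    [0.006, 0.03, 0, 0, 0, 0.02],
    [0.006, 0.03, 0, 0, 0, 0.02],
    [0.006, 0.03, 0, 0, 0, 0.02],
    [0.006, 0.03, 0, 0, 0, 0.02],
    [0.006, 0.03, 0, 0, 0, 0.02],
    [0.006, 0.03, 0, 0, 0, 0.02],
    [0.003, 0.025, 0, 0, 0, 0.01],
    [0, 0.018, 0, 0, 0, 0]
  ]
}}

```text
t: 8.45
tool_pos: [0.6009, 0.2517, 0.2593]
tool_rot: [0.62, 0.785, -0.001, -0.001]
wrist_force: [0.0, -0.0, -5.4]
opening: 0.0143
```

```bash
python3 - <<'E'
from h import *
st=r.get_state(); print(st["t"],st["tool_pos"],R.from_quat(st["tool_rot"]).as_matrix().round(3),st["wrist_force"],st["qpos"])
s=optics.snapshot("wrist"); cv2.imwrite("pics/w4.png",s["image"])
s=optics.snapshot("side"); cv2.imwrite("pics/s4.png",s["image"])
s=optics.snapshot("top"); cv2.imwrite("pics/t4.png",s["image"])
print(fmt(pinpoint("side","sieve_handle")),fmt(pinpoint("side","sieve_lip")),fmt(pinpoint("top","small_a_mid")),fmt(pinpoint("side","small_a_mid")))
E
```

```text
8.45 [0.60089258 0.25173792 0.25929845] [[-0.231  0.973 -0.002]
 [ 0.973  0.231  0.   ]
 [ 0.001 -0.002 -1.   ]] [ 0.01564219 -0.00796099 -5.43978068] [2.78855306e-01 5.69343494e-01 1.08082531e+00 6.86810493e-04
 1.49342336e+00 4.53737763e-02]
[(0.95, [0.6, 0.255, 0.279])] [(0.95, [0.494, 0.226, 0.202]), (0.6, [0.516, -0.252, 0.001]), (0.18, [0.6, 0.254, 0.275])] [(0.6, [0.478, -0.185, 0.017])] [(0.66, [0.479, -0.18, 0.017])]
```

View pics/s4.png

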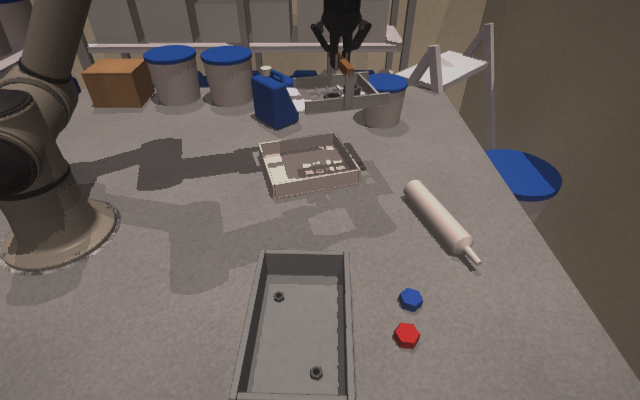

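View pics/w4.png

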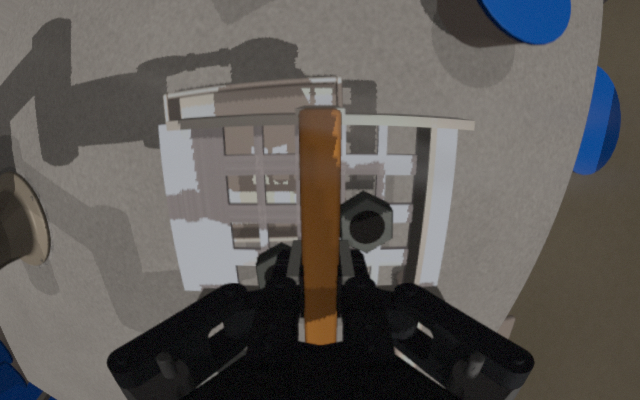

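View pics/t4.png

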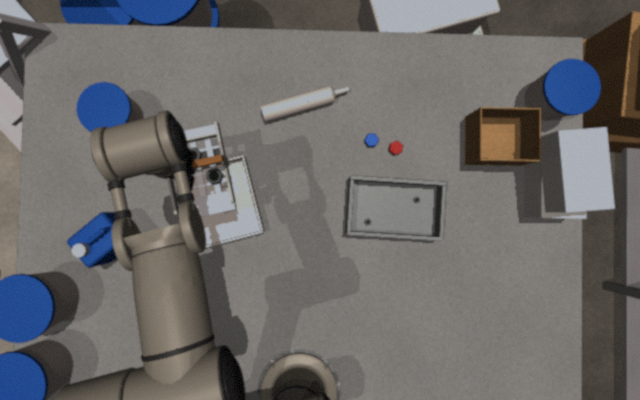

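The side and top views show both small nuts alone in the tub (side 279,296 and 316,372), and the sieve over the tray with both large nuts aboard. Next I lower and tip.

>>> {"op": "step_arm", "data": {
  "series": [
    [0, -0.002, -0.015, 0, 0, 0],
    [0, 0, -0.025, 0, 0, 0],
    [0, 0, -0.02, 0, 0, 0],
    [0, 0, 0, 0.01, -0.04, 0],
    [0, 0, 0, 0.02, -0.078, 0],
    [0, 0, 0, 0.02, -0.078, 0],
    [0, 0, 0, 0.02, -0.078, 0],
    [0, 0, 0, 0.01, -0.04, 0]
  ]
}}

```text
t: 9.6
tool_pos: [0.6009, 0.2457, 0.2004]
tool_rot: [0.613, 0.773, 0.129, 0.098]
wrist_force: [-0.6, 1.0, -5.6]
opening: 0.0146
```

>>> {"op": "step_arm", "data": {
  "series": [
    [0, 0, 0, 0.01, -0.04, 0],
    [0, 0, 0, 0.01, -0.04, 0],
    [0, 0, 0, 0.01, -0.04, 0],
    [0, 0, 0, 0.01, -0.04, 0],
    [0, 0, 0, 0.01, -0.04, 0],
    [0, 0, 0, 0.01, -0.04, 0],
    [0, 0, 0, 0.01, -0.04, 0],
    [0, 0, 0, 0, 0, 0]
  ]
}}

```text
t: 10.4
tool_pos: [0.6008, 0.2457, 0.1999]
tool_rot: [0.593, 0.747, 0.239, 0.183]
wrist_force: [-0.5, -0.4, -3.3]
opening: 0.0144
```

```bash
python3 - <<'E'
from h import *
st=r.get_state(); print(st["t"],st["tool_pos"],R.from_quat(st["tool_rot"]).as_matrix().round(3),st["wrist_force"],st["qpos"])
s=optics.snapshot("side"); cv2.imwrite("pics/s5.png",s["image"][30:230,200:450].repeat(3,0).repeat(3,1))
s=optics.snapshot("wrist"); cv2.imwrite("pics/w5.png",s["image"])
E
```

```text
10.4 [0.60078219 0.24573786 0.19989725] [[-0.231  0.798  0.556]
 [ 0.973  0.184  0.14 ]
 [ 0.009  0.573 -0.819]] [-0.5074468  -0.42534843 -3.298884  ] [ 0.27975357  0.34290997  1.79424821 -0.05069004  0.39434042  0.0903921 ]
```

View pics/s5.png

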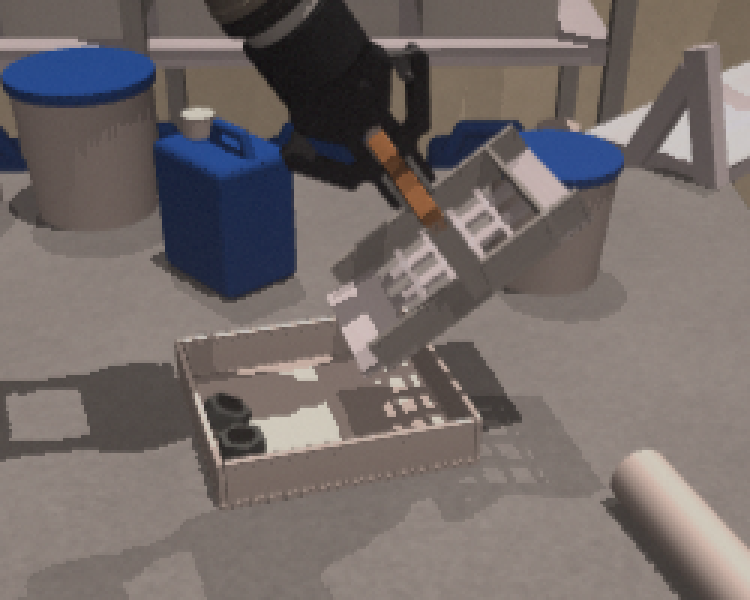

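View pics/w5.png

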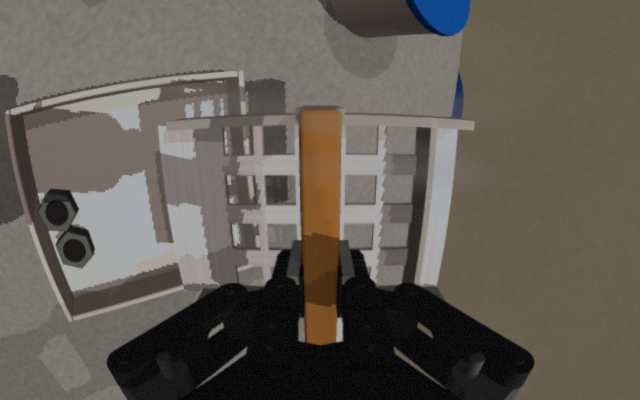

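Both large nuts lie in the tray (crop 228,408 and 240,440) and the sieve is empty. Next I level it and carry it back.

>>> {"op": "step_arm", "data": {
  "series": [
    [0, 0, 0.02, -0.01, 0.04, 0],
    [0, 0, 0.02, -0.02, 0.08, 0],
    [0, 0, 0.02, -0.02, 0.08, 0],
    [0, 0, 0, -0.02, 0.08, 0],
    [0, 0, 0, -0.02, 0.08, 0],
    [0, 0, 0, -0.02, 0.08, 0],
    [0, 0, 0, -0.02, 0.08, 0],
    [0, 0, 0, -0.02, 0.074, 0]
  ]
}}

```text
t: 11.3
tool_pos: [0.6028, 0.2468, 0.2615]
tool_rot: [0.621, 0.784, -0.0, -0.0]
wrist_force: [-0.2, 0.6, -3.9]
opening: 0.0147
```

>>> {"op": "step_arm", "data": {
  "series": [
    [-0.004, -0.03, 0, 0, 0, -0.02],
    [-0.005, -0.03, 0, 0, 0, -0.02],
    [-0.006, -0.03, 0, 0, 0, -0.02],
    [-0.006, -0.03, 0, 0, 0, -0.02],
    [-0.006, -0.03, 0, 0, 0, -0.02],
    [-0.006, -0.03, 0, 0, 0, -0.02],
    [-0.006, -0.03, 0, 0, 0, -0.02],
    [-0.006, -0.03, 0, 0, 0, -0.02]
  ]
}}

```text
t: 12.1
tool_pos: [0.5574, 0.0055, 0.2613]
tool_rot: [0.682, 0.731, 0.001, 0.001]
wrist_force: [0.3, -0.8, -4.0]
opening: 0.0143
```

```bash
python3 - <<'E'
from h import *
st=r.get_state(); print(st["t"],st["tool_pos"],R.from_quat(st["tool_rot"]).as_matrix().round(3),st["wrist_force"])
s=optics.snapshot("top"); cv2.imwrite("pics/t6.png",s["image"])
for d in masks_of("top","tub")[:2]:
    ys,xs=np.nonzero(d["region"]); p=cv2.minAreaRect(np.c_[xs,ys].astype(np.float32))
    print(d["p"],p,ray(s,cv2.boxPoints(p),0.07).round(3).tolist(),ray(s,[p[0]],0.07))
print(fmt(pinpoint("top","tub")))
E
```

```text
12.1 [0.55735804 0.00545576 0.26127922] [[-0.07   0.998  0.002]
 [ 0.998  0.07  -0.   ]
 [-0.     0.002 -1.   ]] [ 0.26604492 -0.8044629  -4.01844794]
0.75 ((395.2054138183594, 207.36093139648438), (98.69768524169922, 60.16233825683594), 3.4682295322418213) [[0.443, -0.116], [0.605, -0.122], [0.595, -0.389], [0.433, -0.381]] [[ 0.51906467 -0.25187193]]
[(0.67, [0.513, -0.251, -0.002])]
```

View pics/t6.png

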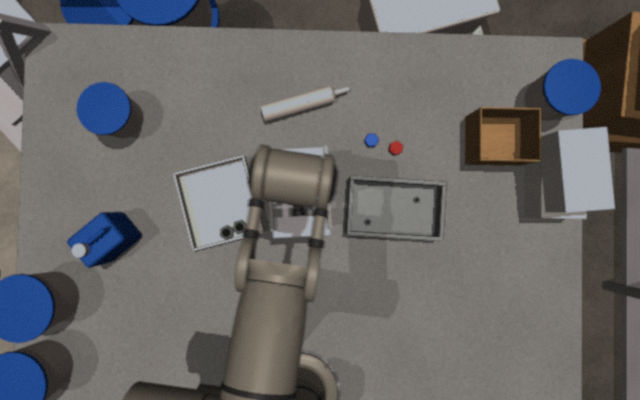

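The top view shows both large nuts in the tray (226,232 and 239,227) and both small nuts in the tub (416,199 and 368,221).

>>> {"op": "step_arm", "data": {
  "series": [
    [-0.005, -0.03, 0, 0, 0, -0.015],
    [-0.005, -0.03, 0, 0, 0, -0.015],
    [-0.005, -0.035, 0, 0, 0, -0.015],
    [-0.005, -0.035, 0, 0, 0, -0.015],
    [-0.005, -0.035, 0, 0, 0, -0.015],
    [-0.005, -0.035, 0, 0, 0, -0.015],
    [-0.005, -0.035, 0, 0, 0, -0.01],
    [-0.005, -0.022, 0, 0, 0, -0.01]
  ]
}}

```text
t: 13.05
tool_pos: [0.5174, -0.252, 0.2607]
tool_rot: [0.721, 0.693, 0.0, 0.001]
wrist_force: [-0.5, -0.2, -3.4]
opening: 0.0141
```

>>> {"op": "step_arm", "data": {
  "series": [
    [0, 0, -0.03, 0, 0, 0],
    [0, 0, -0.04, 0, 0, 0],
    [0, 0, -0.03, 0, 0, 0],
    [0, 0, -0.012, 0, 0, 0],
    [0, 0, -0.005, 0, 0, 0],
    [0, 0, -0.004, 0, 0, 0],
    [0, 0, 0, 0, 0, 0]
  ]
}}

```text
t: 13.75
tool_pos: [0.5178, -0.2502, 0.1404]
tool_rot: [0.721, 0.693, 0.0, 0.001]
wrist_force: [-0.1, 0.3, -3.8]
opening: 0.014
```

>>> {"op": "step_arm", "data": {
  "series": [
    [0, 0, -0.002, 0, 0, 0],
    [0, 0, -0.002, 0, 0, 0],
    [0, 0, 0, 0, 0, 0]
  ]
}}

```text
t: 14.05
tool_pos: [0.5178, -0.2506, 0.1373]
tool_rot: [0.721, 0.693, 0.0, 0.002]
wrist_force: [-1.0, -0.9, 4.1]
opening: 0.0145
```

```bash
python3 - <<'E'
from h import *
st=r.get_state(); print(st["t"],st["tool_pos"],st["wrist_force"])
s=optics.snapshot("side"); cv2.imwrite("pics/s7.png",s["image"][200:400,180:430].repeat(3,0).repeat(3,1))
E
```

```text
14.05 [ 0.51775802 -0.25060071  0.13729195] [-1.03301544 -0.88221589  4.14552055]
```

View pics/s7.png

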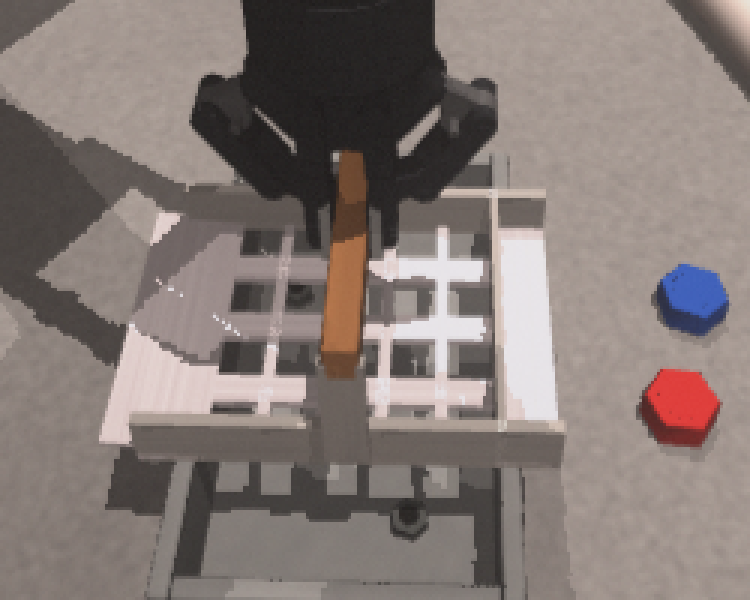

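The force now pushes up (+4 N), so the sieve is seated on the rims. Next I release and back off vertically.

>>> {"op": "step_arm", "data": {
  "series": [
    [0, 0, 0, 0, 0, 0],
    [0, 0, 0, 0, 0, 0],
    [0, 0, 0, 0, 0, 0],
    [0, 0, 0, 0, 0, 0],
    [0, 0, 0, 0, 0, 0],
    [0, 0, 0, 0, 0, 0],
    [0, 0, 0, 0, 0, 0],
    [0, 0, 0, 0, 0, 0]
  ],
  "jaw": 1
}}

```text
t: 14.9
tool_pos: [0.5169, -0.25, 0.1353]
tool_rot: [0.721, 0.693, 0.0, -0.0]
wrist_force: [-0.1, -0.7, 0.3]
opening: 0.0855
```

>>> {"op": "step_arm", "data": {
  "series": [
    [0, 0, 0.02, 0, 0, 0],
    [0, 0, 0.03, 0, 0, 0],
    [0, 0, 0.04, 0, 0, 0],
    [0, 0, 0.04, 0, 0, 0],
    [-0.03, 0.04, 0.02, 0, 0, 0],
    [-0.03, 0.05, 0, 0, 0, 0],
    [-0.03, 0.05, 0, 0, 0, 0],
    [-0.03, 0.05, 0, 0, 0, 0]
  ]
}}

```text
t: 15.7
tool_pos: [0.4106, -0.0828, 0.284]
tool_rot: [0.721, 0.693, 0.0, 0.0]
wrist_force: [0.1, 0.4, 0.3]
opening: 0.0853
```

>>> {"op": "step_arm", "data": {
  "series": [
    [0, 0.05, 0, 0, 0, 0],
    [0, 0.05, 0, 0, 0, 0],
    [0, 0.05, 0, 0, 0, 0],
    [0, 0, 0, 0, 0, 0],
    [0, 0, 0, 0, 0, 0]
  ]
}}

```text
t: 16.2
tool_pos: [0.4117, 0.0668, 0.284]
tool_rot: [0.72, 0.694, -0.0, 0.0]
wrist_force: [0.3, 0.3, 0.7]
opening: 0.0855
```

```bash
python3 - <<'E'
from h import *
st=r.get_state(); print(st["t"],st["tool_pos"],st["wrist_force"],st["opening"])
for c in("side","top"):
    s=optics.snapshot(c); cv2.imwrite(f"pics/{c}8.png",s["image"])
    for n in["sieve_handle","sieve_lip","tub","tray","small_a_mid","large_a_mid"]: print(c,n,fmt(pinpoint(c,n)))
E
```

```text
16.2 [0.41173488 0.06680382 0.28401107] [0.31109785 0.25190547 0.657754  ] 0.08546683669516335
side sieve_handle [(0.87, [0.52, -0.248, 0.155])]
side sieve_lip [(0.65, [0.406, -0.25, 0.077]), (0.5, [0.517, -0.248, 0.155])]
side tub [(0.98, [0.516, -0.254, -0.001])]
side tray [(0.78, [0.518, 0.23, 0.0])]
side small_a_mid [(0.43, [0.477, -0.183, 0.018])]
side large_a_mid [(0.61, [0.442, 0.212, 0.014]), (0.56, [0.708, -0.185, 0.006]), (0.55, [0.688, -0.258, 0.009])]
top sieve_handle [(0.68, [0.521, -0.254, 0.155]), (0.55, [0.515, -0.253, -0.001])]
top sieve_lip [(0.94, [0.404, -0.249, 0.079])]
top tub [(0.57, [0.516, -0.254, 0.0])]
top tray [(0.59, [0.52, 0.232, -0.0]), (0.35, [0.44, 0.208, 0.012])]
top small_a_mid [(0.45, [0.476, -0.182, 0.017])]
top large_a_mid [(0.61, [0.691, -0.26, 0.009]), (0.46, [0.707, -0.189, 0.008]), (0.43, [0.44, 0.208, 0.014]), (0.34, [0.52, 0.231, 0.002])]
```

View pics/side8.png

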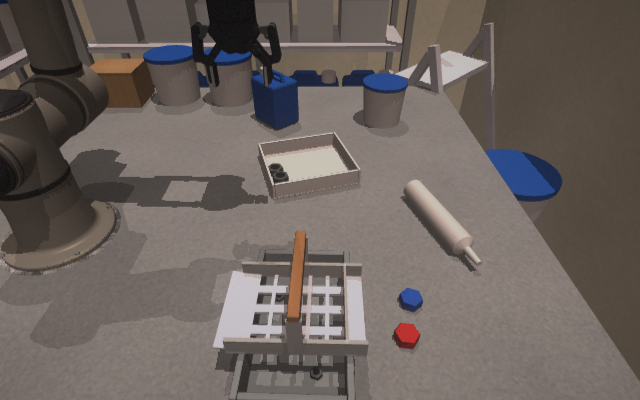

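View pics/top8.png

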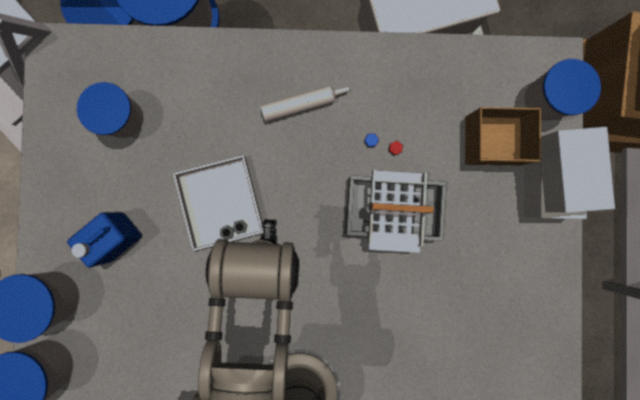

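The sieve lies square on the tub with its handle about 5 mm from centre. Both large nuts are in the tray (top 227,232 and 240,227), and the gripper is clear. I'm handing in.

```bash
python3 -c "
from cell import r
print(r.hand_in())"
```

```text
the job is handed in; nothing more can be done
None
```

The job is done and handed in; the clock read 16.2 s at the last check, against the 58 s limit. I shook the sieve about 3 mm above the tub's rims until both small nuts fell through. I then tipped the two large nuts into the low tray at about 35°, laid the sieve back across the tub and let go.

**What the last checks showed:**
- **Sieve:** empty, level and square across the tub, with the handle within about 6 mm of the tub's middle.
- **Large nuts:** both show inside the tray in the top and side pictures.
- **Small nuts:** after the sieve went back, I could see both in the tub in the side view. In the last pictures the networks placed only one in the tub, and the other shows at side pixel (316,372).
- **Gripper:** open and well clear of everything.

**Where the checks disagreed:**
- **Blue and red nuts:** the networks also reported these two on the table as large nuts, and I ignored them.
- **After shaking:** they also reported a small nut where one of the large nuts sat in the sieve. The pictures taken once the sieve was lifted away showed both small nuts in the tub.

No check failed.

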